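# Seat a bracket in a tilted locating fixture

## Task

Lay the steel bracket gently and flat on the sloping plate of the fixture, lengthwise along the long rail but a few centimetres up the slope from the corner, and let go so that it slides down by itself, fully home against both rails (do not press it there with the fingers). Then slide the clamp down by its post until the nose bears on the bracket and press it home with about 10 N, held for half a second (never over 18 N on the bracket), and leave the clamp resting there. Leave the other things on the bench where they are.

Things in the scene. Friction and masses are not known exactly. Their poses are not given: they have to be found in the camera images.
- bracket_mid (a point): Centre of the loose bracket, half-way up (22.5 mm above its underside): a bare steel inverted-T, about 0.34 kg. Its foot is 70 mm (own x) by 50 mm (own y) by 12 mm thick; on the middle of the foot stands a web 40 mm long (x), 14 mm thick (y), from 12 to 45 mm above the underside, to be pinched across its 14 mm. Same either way round (half turn).
- bracket: The same bracket; origin at the centre of its underside, axes as above, z up through the web. It starts lying upright on the bench.
- nest: Fixed tilted grey plate of the fixture, 204 x 112 mm (x -14 to 190, y -14 to 98). Origin: the lowest, locating corner, on the plate's surface, where the faces of its two steel rails meet. z: plate normal, outward; x and y: both uphill, x along the long rail, y along the end rail. End rail face: x = 0, y 8 to 70 mm; long rail face: y = 0, x 8 to 100 mm; rails 10 mm high, 10 mm thick.
- home (a point): Point on the plate's surface at nest x = 35, y = 25 mm, under the middle of the bracket when it is home with its 70 mm side along x. The plate slopes about 24 degrees along its diagonal and is slippery (friction about 0.08): the bracket slides home freely from 15 to 30 mm up in both x and y. The clamp's nose starts no nearer than x = 108 mm.
- clamp: Clamp sliding on the plate at y = 25 mm; axes as the nest's, origin under its middle on the plate. Starts 152 to 164 mm up x, slides towards -x by up to 85 mm; 3 N moves it, it stays where left. Block 32 (x) x 30 (y) x 20 mm high. A round nose, 7 mm above the plate, points to -x, its tip 24 to 44 mm from the origin: set differently each time and not measured, so contact must be felt.
- clamp_post (a point): Middle of the upright steel post on the clamp's block, 40 mm above the plate over the clamp's origin; 16 mm in diameter, from 20 to 60 mm above the plate, to be pushed or pinched.
- ring_gauge: Bystander: steel ring, 56 mm across, 20 mm high; origin under its centre. Not to be disturbed.
- jar: Bystander: small glass jar, 48 mm across, 65 mm high; origin under its centre. Not to be disturbed.
- caliper: Bystander: caliper lying flat, 150 mm long along its y, up to 15 mm high; origin under its beam's middle. Not to be disturbed.
There are look-alikes about, which are no part of the job. Several things look just like the bracket: the one meant starts nearest to the robot's base.

How it is judged:
On the way, in this order (a step that is already met when the one before it is completed fails the run):
1. the bracket lies flat on the plate, let go (at most leaning on a finger, under 2 N), still more than 10 mm up the slope from its home (along either rail) (contact force between bracket and nest above 0.2 N and contact force between the fingers and bracket below 2 N and angle between the z axis of bracket and the z axis of nest, either way round below 0.08 rad and (x of bracket_mid in the frame of nest above 0.045 m or y of bracket_mid in the frame of nest above 0.035 m)).
2. it has slid home: within 2 mm of both rails, square and flat, not touched by the fingers (x of bracket_mid in the frame of nest between 0.033 and 0.037 m and y of bracket_mid in the frame of nest between 0.023 and 0.027 m and z of bracket_mid in the frame of nest between 0.0195 and 0.0255 m and angle between the x axis of bracket and the x axis of nest, either way round below 0.04 rad and angle between the z axis of bracket and the z axis of nest, either way round below 0.06 rad and contact force between the fingers and bracket below 0.1 N), for 0.2 s.
3. the clamp's nose presses the seated bracket with more than 5 N for 0.3 s (x of bracket_mid in the frame of nest between 0.033 and 0.037 m and y of bracket_mid in the frame of nest between 0.023 and 0.027 m and z of bracket_mid in the frame of nest between 0.0195 and 0.0255 m and angle between the x axis of bracket and the x axis of nest, either way round below 0.04 rad and angle between the z axis of bracket and the z axis of nest, either way round below 0.06 rad and contact force between clamp and bracket above 5 N), for 0.3 s.
At the end, for the whole second after the job is handed in: The bracket lies at rest in the corner, within 2 mm of both rails, square (0.04 rad) and flat (0.06 rad) on the plate, the clamp's nose still bearing on it (over 0.1 N), all let go (x of bracket_mid in the frame of nest between 0.033 and 0.037 m and y of bracket_mid in the frame of nest between 0.023 and 0.027 m and z of bracket_mid in the frame of nest between 0.0195 and 0.0255 m and angle between the x axis of bracket and the x axis of nest, either way round below 0.04 rad and angle between the z axis of bracket and the z axis of nest, either way round below 0.06 rad and contact force between clamp and bracket above 0.1 N and contact force between the fingers and bracket below 0.05 N and linear speed of each of bracket, clamp below 0.01 m/s); the robot touches nothing.
It fails at once if the clamp squeezes the bracket with more than 18 N (contact force between clamp and bracket above 18 N).
It fails at once if the bracket is pressed on the fixture with more than 40 N while in the fingers, or is dropped (more than about 30 mm: over 0.75 m/s out of the fingers) ((contact force between bracket and nest above 40 N and contact force between the fingers and bracket above 3 N) or (linear speed of bracket above 0.75 m/s and contact force between the fingers and bracket below 0.1 N)).
It fails at once if the fingers squeeze or press the bracket with more than 10 N while it is in the corner (contact force between the fingers and bracket above 10 N and x of bracket_mid in the frame of nest between 0.02 and 0.039 m and y of bracket_mid in the frame of nest between 0.01 and 0.029 m and z of bracket_mid in the frame of nest between 0 and 0.035 m).
It fails at once if the ring gauge, jar or caliper is moved by more than 20 mm (distance of any of ring_gauge, jar, caliper from where it was at the start of the episode above 0.02 m).
It also fails if it takes over 61 s, if anything falls off the work surface, if the arm or the gripper's body presses on something with over 40 N, if the wrist force passes 120 N, or if a joint passes its speed limit or range.

## Robot

A 6-joint arm with a two-finger parallel gripper is mounted at the origin on the work surface. World frame = base frame: x ahead of the robot, y to its left, z up, the work surface at z = 0. Lengths are in m, angles in rad, forces in N, time in s.
With the tool pointing down it reaches from about 0.3 to 0.825 m from the base axis. Payload 5.4 kg.
Tool frame: the origin (TCP) lies midway between the tips of the shut fingers; the grasp point (between the pads) lies 19 mm behind it (robot.grip_point_offset is the distance from the TCP to the grasp point, in m); z points along the fingers, y is the line along which they close (so a half turn about z gives the same grasp; the last joint's range is limited). The gripper opens to 92 mm and grips with 3 to 60 N. Pads are 20 mm wide; open, the fingers measure 128 mm over their backs; the gripper's body (75 mm by 189 mm) begins 69 mm behind the grasp point.
Start: joints at [-1.436, 0.158, 1.597, -0, 1.386, -0.21], TCP at [0.194, -0.541, 0.215] pointing down, gripper open.
Joint ranges: [-2.91, 2.91], [-0.94, 2.29], [0.18, 2.7], [-1.29, 4.43], [0.17, 2.64], [-3, 3]. Speed limits (rad/s): [2.57, 2.57, 3.14, 3.14, 3.14, 3.14].

## Interface

Orientations are given as a unit quaternion [x, y, z, w].
In Python, from plant import robot, eyes, ticket gives the robot as it stands.
- The arm moves only by the tool send_rows, never from a script. Its argument "commands" is a list of rows, each a list of 2 entries, a list of its own where there are three numbers: the shift along the tool's x, y, z in mm, then the turn about the tool's z in degrees. In form: [[[x, y, z], twist], ...]. A call has 1 to 10 rows; each row is the pose to reach, as a shift and turn from the pose commanded when the call began, along the tool's axes at that moment; what a row does not reach only later rows make up. A row lasts 1/8 s, in which the tool goes at most 62.5 mm and 10.7 degrees, less where a joint would pass 70% of its speed; a pose out of reach is approached as far as the arm can. A call with a gripper value outside its range is refused whole. "grip" is the finger opening in mm, from 0 to 91.9, set as the call begins (left out, the last holds). The fingers move at their own pace and stop on an object; "grip_force" is the grip in N (left out, the last holds). Time passes only in rows, so rows that repeat a pose let the fingers close. It gives the time, the measured TCP pose, the force, the opening and the grip force at its end, in the units of the state.
- robot.get_state(): the state, without advancing time (a new reading comes with each control period).
- eyes.read_camera(name): name is "scene" or "top" or "wrist"; returns the picture (400x640x3 uint8, red, green, blue); there is no depth.
- eyes.camera_params(name): a dict with "intrinsics" (3x3 intrinsics, pixels), "k1" (the pictures are not rectified: a ray, as slopes to the right and down, at radius r is drawn at 1 + k1 r^2 times it, then the intrinsics apply), "rvec" (rotation vector, rad) and "tvec" (3), from world to camera coordinates, as OpenCV has them. Camera axes: x right, y down, z forward; pixel columns grow to the right and rows downward; lengths in m; the calibration is good to about 2 mm. A picture is of the moment at which its call begins: read the wrist's pose just before it. camera_params takes no time and is no camera call; for the wrist camera it gives the pose at the moment of the call.
- ticket.finish_job(): hands the job in; it is judged then, once.
The state is a dict: "time": time; "q": joint angles; "joint_vel": joint speeds; "joint_torque": joint torques, N m; "tcp_pos": TCP position; "orientation": TCP orientation; "wrist_force": force on the tool from outside, world axes, zero at the start; "wrist_torque": the same for the moment, N m; "grip_width": opening from 0.0 (shut) to 1.0 (fully open); "finger_force": force on a finger pad.
Only numpy, scipy, OpenCV 4.12 (cv2) and the standard library are available. Lean on these libraries where they do the work, as an engineer would, in place of code of your own. Each camera call takes 0.05 s, during which the arm holds its last target. There are 200 camera calls.

## Working session

There is one attempt and no reset: what is moved stays moved. The work goes in short steps, Python scripts to look and compute and a tool call to move; the robot and the scene stay as the last step left them, time stands still between calls to the robot, and variables do not carry over. Pictures are saved under pics/ and viewed, at most 10 in all, crops included, and the job is handed in when it is done.

Besides the shell and the picture viewer there is one more tool, called after "Request:" as a command line: name --argument value ..., lists and objects as JSON in quotes. send_rows: Moves the arm, as the interface text tells. Its arguments: {"type":"object","properties":{"commands":{"type":"array","items":{"type":"array"}},"grip":{"type":"number"},"grip_force":{"type":"number"}},"required":["commands"]}

```bash
mkdir -p pics; ls
cat > h.py <<'E'
import numpy as np, cv2
from plant import robot, eyes, ticket
from scipy.spatial.transform import Rotation as R
def cam(n):
    p=eyes.camera_params(n); return np.array(p["intrinsics"],float),float(p["k1"]),cv2.Rodrigues(np.array(p["rvec"],float))[0],np.array(p["tvec"],float).ravel()
def ray(c,uv):
    K,k1,Rm,t=c
    d=cv2.undistortPoints(np.array([[uv]],float),K,np.array([k1,0,0,0.]))[0,0]
    v=Rm.T@np.array([d[0],d[1],1.]); return -Rm.T@t, v/np.linalg.norm(v)
def onplane(c,uv,z=0.,n=(0,0,1),p0=None):
    o,d=ray(c,uv); n=np.array(n,float); p0=np.array([0,0,z]) if p0 is None else np.array(p0)
    return o+d*((p0-o)@n)/(d@n)
def proj(c,P):
    K,k1,Rm,t=c
    return cv2.projectPoints(np.atleast_2d(np.array(P,float)),cv2.Rodrigues(Rm)[0],t,K,np.array([k1,0,0,0.]))[0][:,0]
def tri(c1,u1,c2,u2):
    o1,d1=ray(c1,u1);o2,d2=ray(c2,u2)
    A=np.stack([d1,-d2],1); s=np.linalg.lstsq(A,o2-o1,rcond=None)[0]
    a,b=o1+d1*s[0],o2+d2*s[1]; return (a+b)/2,np.linalg.norm(a-b)
def totool(P,Q=None):
    s=robot.get_state(); Rt=R.from_quat(s["orientation"]).as_matrix()
    return Rt.T@(np.array(P)-np.array(s["tcp_pos"]))*1000
def save(n,f):
    im=eyes.read_camera(n); cv2.imwrite(f,im[:,:,::-1]); return im
E
python3 - <<'E'
from h import *
print(robot.get_state())
for n in("scene","top","wrist"):
    save(n,f"pics/{n}0.png"); c=cam(n); print(n,c[0].tolist(),c[1],(-c[2].T@c[3]).round(3))
E
```

```text
pics
{'time': 0.0, 'q': array([-1.43612065e+00,  1.59024340e-01,  1.59819872e+00, -3.14064053e-05,
        1.38614660e+00, -2.10100605e-01]), 'joint_vel': array([ 0.00156235, -0.0001287 , -0.00017412,  0.0017469 , -0.0007082 ,
       -0.00031245]), 'joint_torque': array([ 1.39998656e-04, -3.85566080e+01, -3.22109663e+01,  7.01545877e-02,
        3.77812504e-02, -1.57649588e-04]), 'tcp_pos': array([ 0.19423014, -0.54056671,  0.21364956]), 'orientation': array([ 9.85177040e-01,  1.71538364e-01,  1.80769763e-05, -8.88453020e-04]), 'wrist_force': array([ 0.10836467, -0.0397082 ,  0.09034166]), 'wrist_torque': array([-0.00321932,  0.00977586,  0.00618515]), 'finger_force': 0.0, 'grip_width': 1.002209686024595}
scene [[461.00999559982563, 0.0, 318.687393225458], [0.0, 461.00999559982563, 205.52406388437103], [0.0, 0.0, 1.0]] 0.01708451641735258 [ 1.186 -0.266  1.089]
top [[502.23199611217524, 0.0, 320.9524446562395], [0.0, 502.23199611217524, 209.82918365958855], [0.0, 0.0, 1.0]] -0.016769669225721866 [ 0.457 -0.082  1.178]
wrist [[303.7729819922916, 0.0, 322.7363965833287], [0.0, 303.7729819922916, 197.64075573971908], [0.0, 0.0, 1.0]] -0.027669594046481838 [ 0.271 -0.513  0.384]
```

View pics/top0.png

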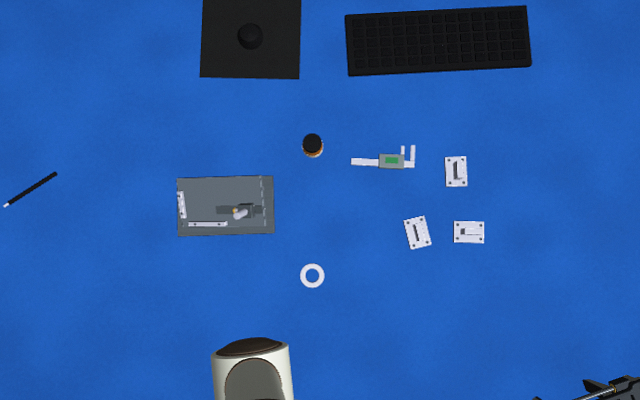

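View pics/scene0.png

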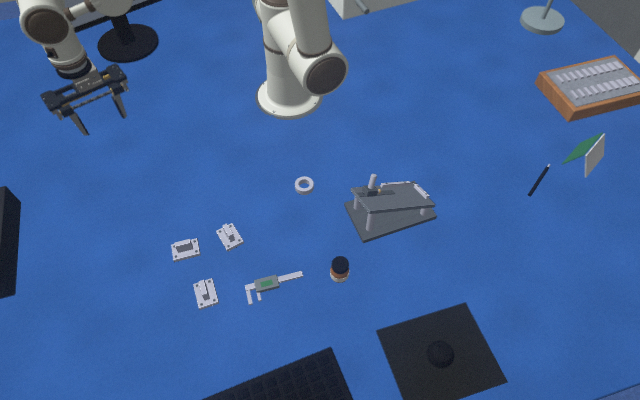

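Run:
```python
from h import *
t=cv2.imread("pics/top0.png"); s=cv2.imread("pics/scene0.png"); c=cam("top")
for uv in((456,171),(417,232),(469,232)):
    P=onplane(c,uv,.02); print(uv,P.round(3),np.hypot(P[0],P[1]).round(3))
# foot outline of candidates
g=cv2.cvtColor(t,cv2.COLOR_BGR2HSV); m=((g[:,:,1]<90)&(g[:,:,2]>120)).astype(np.uint8)
x,y,w,h=390,205,60,55
cs=cv2.findContours(m[y:y+h,x:x+w],cv2.RETR_EXTERNAL,cv2.CHAIN_APPROX_NONE)[0]
k=max(cs,key=cv2.contourArea); r=cv2.minAreaRect(k); bp=cv2.boxPoints(r)+[x,y]
B=np.array([onplane(c,u,.012) for u in bp]); print(B.round(4),B.mean(0),[np.linalg.norm(B[i]-B[i-1]).round(4) for i in range(4)])
a=cv2.resize(t[165:245,170:280],None,fx=5,fy=5,interpolation=cv2.INTER_CUBIC)[:, :550]
b=cv2.resize(t[205:265,390:450],None,fx=4,fy=4,interpolation=cv2.INTER_CUBIC)
o=np.zeros((400,800,3),np.uint8);o[:400,:550]=a;o[:240,555:795]=b; cv2.imwrite("pics/c1.png",o)
cv2.imwrite("pics/c2.png",cv2.resize(s[165:245,335:445],None,fx=7,fy=7,interpolation=cv2.INTER_CUBIC))
```

```text
(456, 171) [ 0.64  -0.391  0.02 ] 0.75
(417, 232) [ 0.497 -0.301  0.02 ] 0.581
(469, 232) [ 0.499 -0.421  0.02 ] 0.653
[[ 0.5238 -0.269   0.012 ]
 [ 0.5378 -0.3181  0.012 ]
 [ 0.4696 -0.3366  0.012 ]
 [ 0.4557 -0.2876  0.012 ]] [ 0.49671029 -0.30282718  0.012     ] [np.float64(0.0706), np.float64(0.0511), np.float64(0.0707), np.float64(0.0509)]
```

View pics/c1.png

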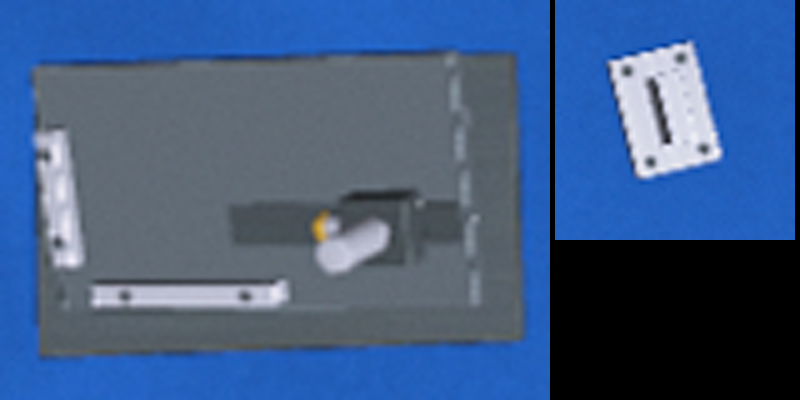

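View pics/c2.png

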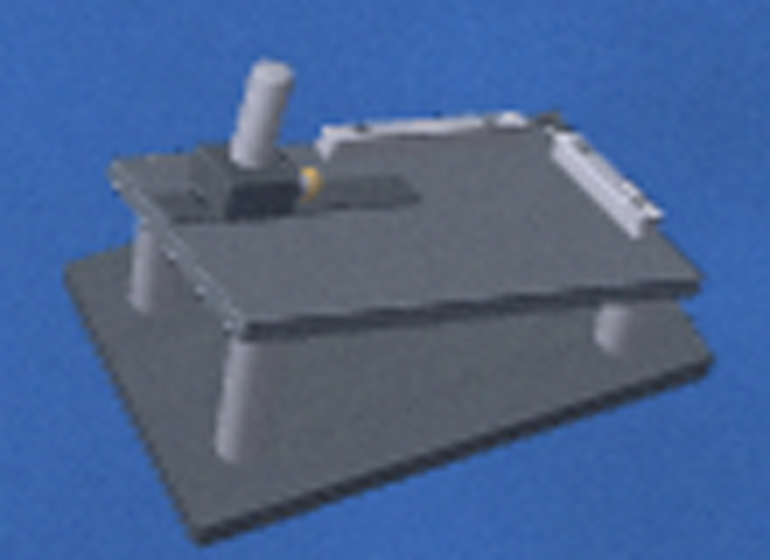

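The three look-alikes are at (417,232), (469,232) and (456,171). (417,232) is nearest the base (0.58 m against 0.65 m and 0.75 m), and the crop shows an upright bracket there, so it is the one meant. In the fixture crops the end rail is at the left, the long rail at the bottom, and the clamp at the uphill-x end. Next I fit the nest frame from corners seen in both views.

Run:
```python
from h import *
ct,cs=cam("top"),cam("scene")
T=lambda u,v:(170+u/5-.4,165+v/5-.4); S=lambda u,v:(335+u/7-.4,165+v/7-.4)
L=[((190,98,0),T(448,58),S(245,325)),((190,-14,0),T(478,303),S(115,160)),((-14,98,0),T(35,66),S(702,283)),
((-10,70,10),T(37,132),S(663,212)),((0,8,10),T(84,266),S(556,133)),((100,0,10),T(290,282),S(328,128))]
M=[];W=[]
for m,a,b in L:
    p,e=tri(ct,a,cs,b); print(m,p.round(4),round(e,4)); M.append(m);W.append(p)
M=np.array(M)/1000.;W=np.array(W)
r,_=R.align_vectors(W-W.mean(0),M-M.mean(0)); N=r.as_matrix(); o=W.mean(0)-N@M.mean(0)
print("res",((M@N.T+o-W)*1000).round(1)); print(N.round(3),o.round(4),np.degrees(np.arccos(N[2,2])))
p,e=tri(ct,T(335,257),cs,S(272,68)); print("post",p,e,N.T@(p-o))
np.savez("nest.npz",N=N,o=o)
s=robot.get_state(); Rt=R.from_quat(s["orientation"]).as_matrix(); print(Rt.round(3)); print(np.degrees(np.arctan2(Rt[1,1],Rt[0,1])),totool([.4967,-.3028,.02]))
```

```text
(190, 98, 0) [0.6044 0.0534 0.1195] 0.0011
(190, -14, 0) [0.5018 0.0413 0.0931] 0.0004
(-14, 98, 0) [0.605  0.2466 0.0627] 0.0003
(-10, 70, 10) [0.5745 0.2423 0.0709] 0.001
(0, 8, 10) [0.5165 0.2245 0.0557] 0.0037
(100, 0, 10) [0.5097 0.125  0.0898] 0.0033
res [[ 4.5 -3.9  1.7]
 [-1.5 -1.7  2.8]
 [-0.9 -1.1  2.1]
 [ 0.1 -0.5 -2.1]
 [-1.8  2.2  1.9]
 [-0.4  4.9 -6.4]]
[[ 0.024  0.97  -0.242]
 [-0.961  0.089  0.263]
 [ 0.277  0.226  0.934]] [0.5093 0.2233 0.0465] 20.94877034581277
post [0.51713107 0.09429457 0.14829462] 0.00022888440866991965 [0.15234463 0.01911253 0.05924974]
[[ 0.941  0.338 -0.   ]
 [ 0.338 -0.941  0.001]
 [ 0.    -0.001 -1.   ]]
-70.2430923593066 [ 364.9870086  -121.38776172  194.14509643]
```

Request:
send_rows --commands '[[[61,-20,15],4.5],[[122,-40,30],4.5],[[183,-61,45],4.5],[[244,-81,60],4.5],[[304,-101,75],4.5],[[365,-121,90],4.5],[[365,-121,90],4.5]]' --grip 60

```text
time: 1.02
tcp_pos: [0.4982, -0.3009, 0.1231]
orientation: [0.991, 0.135, -0.001, -0.001]
wrist_force: [-0.1, -0.5, -0.4]
grip_width: 0.652
finger_force: 0.0
```

Run:
```python
from h import *
c=cam("wrist"); im=save("wrist","pics/w1.png"); g=cv2.cvtColor(im,cv2.COLOR_RGB2HSV)
s=robot.get_state(); print(s["time"],s["tcp_pos"],s["wrist_force"])
print(proj(c,[[.4967,-.3028,.045]]))
m=((g[:,:,1]<90)&(g[:,:,2]>110)).astype(np.uint8)
for k in cv2.findContours(m,cv2.RETR_EXTERNAL,cv2.CHAIN_APPROX_NONE)[0]:
    if cv2.contourArea(k)<800: continue
    r=cv2.minAreaRect(k); B=np.array([onplane(c,u,.012) for u in cv2.boxPoints(r)])
    print(r,B.mean(0).round(4),[np.linalg.norm(B[i]-B[i-1]).round(4) for i in range(4)],(B[1]-B[0]).round(4),(B[2]-B[1]).round(4))
```

```text
1.075 [ 0.49871436 -0.30063782  0.12304985] [-0.56188107  0.95640158 -0.05883619]
[[324.44893033 206.7489494 ]]
((321.2277526855469, 366.01898193359375), (255.96755981445312, 60.05683517456055), 1.803995132446289) [ 0.2919 -0.3567  0.012 ] [np.float64(0.3156), np.float64(0.0915), np.float64(0.2911), np.float64(0.0926)] [0.0909 0.0101 0.    ] [ 0.0673 -0.2832  0.    ]
((40.135887145996094, 340.1532287597656), (106.87249755859375, 83.7449951171875), 85.30131530761719) [ 0.2307 -0.0275  0.012 ] [np.float64(0.1659), np.float64(0.1011), np.float64(0.1555), np.float64(0.1183)] [ 0.0372 -0.094   0.    ] [-0.155  -0.0135  0.    ]
((70.9000015258789, 227.8000030517578), (57.6905517578125, 62.60989761352539), 63.43495178222656) [ 0.3936 -0.0623  0.012 ] [np.float64(0.0599), np.float64(0.0724), np.float64(0.0568), np.float64(0.0766)] [ 0.046  -0.0559  0.    ] [-0.0489 -0.0288  0.    ]
((444.0754699707031, 221.23583984375), (78.57022857666016, 50.96076202392578), 15.94539737701416) [ 0.5026 -0.4254  0.012 ] [np.float64(0.0841), np.float64(0.0519), np.float64(0.0798), np.float64(0.0539)] [0.0517 0.0042 0.    ] [-0.0006 -0.0798  0.    ]
((327.5, 193.5), (71.0, 53.0), 90.0) [ 0.4986 -0.3054  0.012 ] [np.float64(0.0714), np.float64(0.0494), np.float64(0.0714), np.float64(0.053)] [ 0.0132 -0.0476  0.    ] [-0.0682 -0.0211  0.    ]
((471.7655944824219, 65.57635498046875), (61.256160736083984, 91.4337387084961), 16.03994369506836) [ 0.6428 -0.3945  0.012 ] [np.float64(0.0569), np.float64(0.0716), np.float64(0.053), np.float64(0.0732)] [0.0714 0.0046 0.    ] [ 0.0022 -0.0529  0.    ]
((328.0, 12.5), (25.0, 92.0), 90.0) [ 0.6495 -0.2634  0.012 ] [np.float64(0.0186), np.float64(0.0752), np.float64(0.0186), np.float64(0.0766)] [ 0.0201 -0.0725  0.    ] [-0.0177 -0.0057  0.    ]
```

View pics/w1.png

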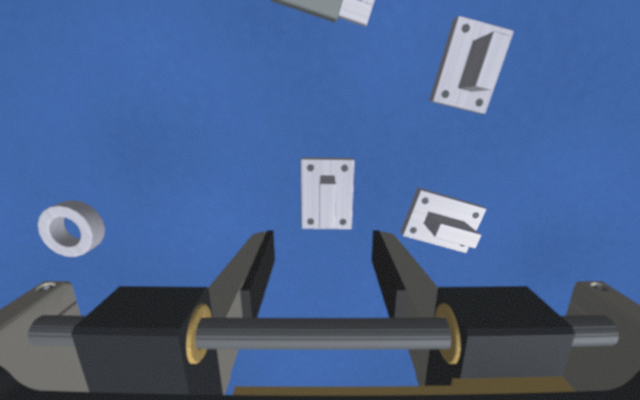

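Request:
send_rows --commands '[[[-1,3,50],0],[[-1,3,90],0],[[-1,3,99],0],[[-1,3,99],0]]'

```text
time: 1.58
tcp_pos: [0.4965, -0.3081, 0.0263]
orientation: [0.991, 0.132, 0.0, 0.0]
wrist_force: [-0.1, -0.9, -0.3]
grip_width: 0.656
finger_force: 0.0
```

Request:
send_rows --commands '[[[0,0,0],0],[[0,0,0],0],[[0,0,0],0],[[0,0,0],0],[[0,0,0],0]]' --grip 5 --grip_force 20

```text
time: 2.2
tcp_pos: [0.4968, -0.3069, 0.0257]
orientation: [0.991, 0.133, -0.0, -0.0]
wrist_force: [-1.1, 0.4, 1.9]
grip_width: 0.153
finger_force: 20.0
```

Request:
send_rows --commands '[[[0,0,-50],0],[[0,0,-100],0],[[0,0,-150],0],[[0,0,-200],0],[[0,0,-200],0]]'

```text
time: 2.82
tcp_pos: [0.4987, -0.3087, 0.23]
orientation: [0.991, 0.133, 0.003, 0.003]
wrist_force: [-1.3, -0.8, -3.6]
grip_width: 0.147
finger_force: 20.0
```

Run:
```python
from h import *
s=robot.get_state(); Rt=R.from_quat(s["orientation"]).as_matrix(); d=np.load("nest.npz")
print(s["time"],s["wrist_force"],s["tcp_pos"],s["grip_width"],s["finger_force"])
y=np.degrees(np.arctan2(Rt[1,1],Rt[0,1])); nx=np.degrees(np.arctan2(d["N"][1,0],d["N"][0,0])); print(y,nx)
for h in ((.06,.05),): 
    P=d["o"]+d["N"]@np.array([h[0],h[1],0]); print(P,totool(P))
```

```text
2.825 [-1.3144134  -0.8459506  -3.57122929] [ 0.49865843 -0.3087266   0.2299938 ] 0.1465327225935921 19.99939799308777
-74.73551198652561 -88.59720287067083
[0.55925836 0.17015919 0.07438962] [ 183.85750552 -447.17629807  153.12211768]
```

Request:
send_rows --commands '[[[23,-56,0],-9.5],[[46,-112,0],-19],[[69,-168,0],-28.5],[[92,-223,0],-38],[[115,-279,0],-47.5],[[138,-335,0],-57],[[161,-391,0],-66.5],[[184,-447,0],-76],[[184,-447,0],-76],[[184,-447,0],-76]]'

```text
time: 4.08
tcp_pos: [0.5554, 0.1722, 0.2231]
orientation: [0.699, 0.715, -0.002, -0.001]
wrist_force: [0.6, -0.2, -4.3]
grip_width: 0.149
finger_force: 20.0
```

Run:
```python
from h import *
s=robot.get_state(); c=cam("wrist"); save("wrist","pics/w2.png"); np.savez("w2.npz",K=c[0],k1=c[1],R=c[2],t=c[3])
print(s["time"],s["tcp_pos"],s["q"].round(2),s["grip_width"]); d=np.load("nest.npz")
for m in ((0,0,0),(0,70,10),(-10,70,10),(0,8,10),(100,0,10),(8,0,10),(-14,98,0),(-14,-14,0)): print(m,proj(c,d["o"]+d["N"]@np.array(m)/1000).round(1))
```

```text
4.075 [0.55542461 0.17219385 0.22307355] [ 0.09  0.17  1.56 -0.    1.41  0.07] 0.1486728870550222
(0, 0, 0) [[283.9 133.4]]
(0, 70, 10) [[343.8 128.2]]
(-10, 70, 10) [[343.8 118.6]]
(0, 8, 10) [[287.4 131.3]]
(100, 0, 10) [[280.8 223.1]]
(8, 0, 10) [[280.6 139. ]]
(-14, 98, 0) [[371.9 115.5]]
(-14, -14, 0) [[272.3 121.7]]
```

View pics/w2.png

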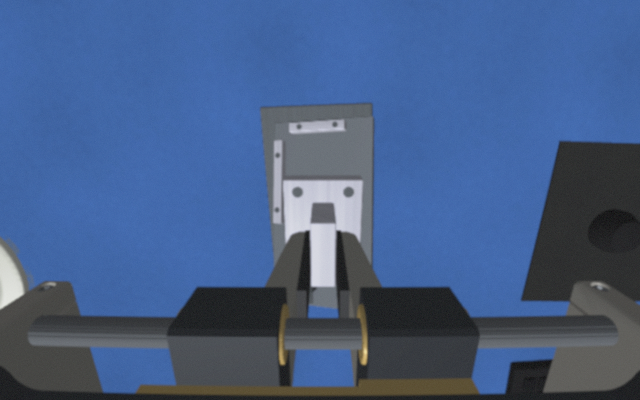

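The bracket is held. The wrist view shows the end rail at (289–344, 127) and the long rail at (278, 140–222). Both match the frame within about 3 mm. I am lowering near the plate now.

Request:
send_rows --commands '[[[2.5,3.5,40],0],[[2.5,3.5,80],0],[[2.5,3.5,93],0],[[2.5,3.5,93],0],[[2.5,3.5,93],0]]' --grip_force 10

```text
time: 4.75
tcp_pos: [0.5616, 0.1749, 0.1347]
orientation: [0.7, 0.715, 0.001, 0.001]
wrist_force: [1.0, -0.2, -2.6]
grip_width: 0.153
finger_force: 10.0
```

Request:
send_rows --commands '[[[0,0,3],0],[[0,0,6],0],[[0,0,9],0],[[0,0,9],0]]'

```text
time: 5.25
tcp_pos: [0.5598, 0.1752, 0.1232]
orientation: [0.699, 0.715, -0.0, -0.0]
wrist_force: [0.5, 0.2, -3.1]
grip_width: 0.153
finger_force: 10.0
```

Run:
```python
from h import *
s=robot.get_state(); print(s); save("scene","pics/s3.png")
a=cv2.imread("pics/s3.png")[130:250,330:450]; cv2.imwrite("pics/s3c.png",cv2.resize(a,None,fx=5,fy=5,interpolation=cv2.INTER_CUBIC))
```

```text
{'time': 5.25, 'q': array([ 9.74725812e-02,  2.72673208e-01,  1.65108913e+00, -5.23504418e-07,
        1.21870663e+00,  7.54861365e-02]), 'joint_vel': array([-0.00168525, -0.00212029, -0.00549574,  0.00200372,  0.0034283 ,
        0.00061362]), 'joint_torque': array([-1.93034147e-02, -4.30661345e+01, -3.19357896e+01,  8.21266905e-02,
       -2.03992421e-02,  3.11176191e-04]), 'tcp_pos': array([0.55977023, 0.17520739, 0.12315523]), 'orientation': array([ 6.99290697e-01,  7.14837274e-01, -3.35581217e-04, -2.81715594e-04]), 'wrist_force': array([ 0.48687108,  0.1534906 , -3.10947944]), 'wrist_torque': array([-0.01697591, -0.04402299,  0.00797997]), 'finger_force': 9.99957337975502, 'grip_width': 0.15276728182845745}
```

View pics/s3c.png

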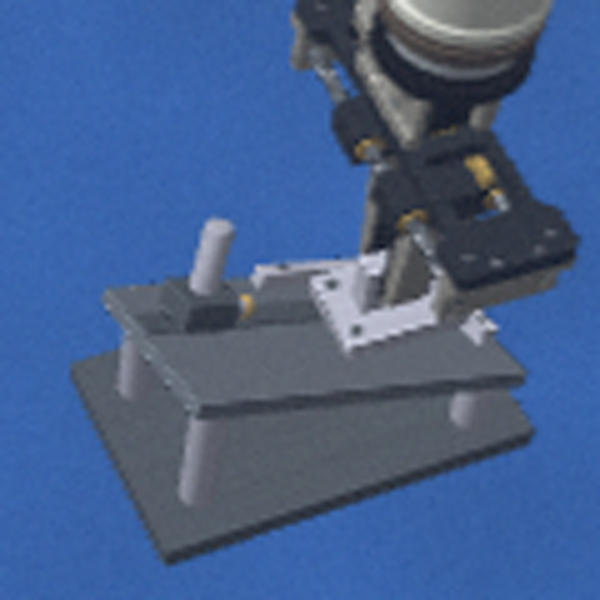

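The bracket hangs level just above the plate, clear of the clamp and rails. I'll lower it in small steps and watch the force.

Request:
send_rows --commands '[[[0,0,2],0],[[0,0,4],0],[[0,0,6],0],[[0,0,6],0]]' --grip_force 6

```text
time: 5.8
tcp_pos: [0.5601, 0.1753, 0.1177]
orientation: [0.699, 0.715, 0.0, -0.0]
wrist_force: [-0.0, 1.9, -1.5]
grip_width: 0.154
finger_force: 6.0
```

Request:
send_rows --commands '[[[0,0,1.5],0],[[0,0,3],0],[[0,0,3],0]]'

```text
time: 6.18
tcp_pos: [0.5601, 0.1751, 0.1145]
orientation: [0.699, 0.715, -0.0, -0.0]
wrist_force: [-0.0, 0.0, -1.5]
grip_width: 0.153
finger_force: 6.0
```

Request:
send_rows --commands '[[[0,0,1.5],0],[[0,0,3],0],[[0,0,3],0]]'

```text
time: 6.55
tcp_pos: [0.56, 0.1751, 0.1114]
orientation: [0.699, 0.715, -0.0, -0.0]
wrist_force: [-1.3, 1.1, -1.5]
grip_width: 0.153
finger_force: 6.0
```

Request:
send_rows --commands '[[[0,0,1.5],0],[[0,0,3],0],[[0,0,3],0]]'

```text
time: 6.92
tcp_pos: [0.5603, 0.1756, 0.1093]
orientation: [0.699, 0.715, 0.0, -0.0]
wrist_force: [-2.9, 2.3, 5.2]
grip_width: 0.161
finger_force: 6.1
```

Request:
send_rows --commands '[[[0,0,0],0],[[0,0,0],0],[[0,0,0],0]]' --grip 44 --grip_force 10

```text
time: 7.3
tcp_pos: [0.5604, 0.1749, 0.1084]
orientation: [0.699, 0.715, 0.0, 0.0]
wrist_force: [-0.2, 0.2, -0.3]
grip_width: 0.461
finger_force: 0.0
```

Run:
```python
from h import *
s=robot.get_state(); print(s["wrist_force"],s["grip_width"]); save("scene","pics/s4.png")
a=cv2.imread("pics/s4.png")[130:250,330:450]; cv2.imwrite("pics/s4c.png",cv2.resize(a,None,fx=5,fy=5,interpolation=cv2.INTER_CUBIC))
```

```text
[-0.16949519  0.18222739 -0.34241569] 0.460938256140146
```

View pics/s4c.png

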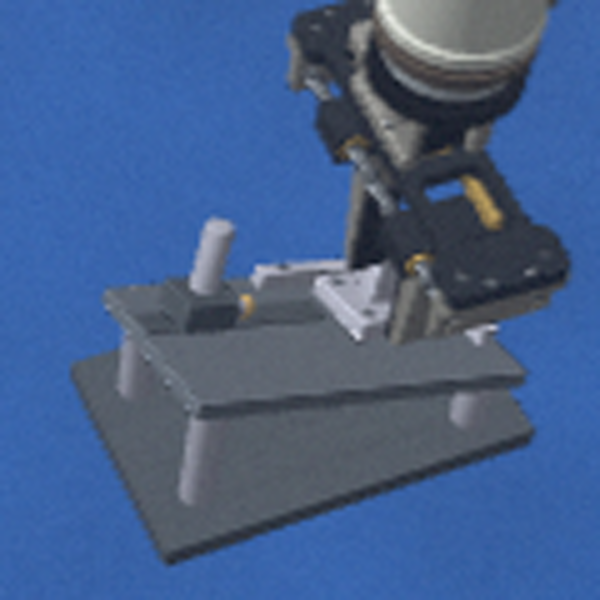

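It lies on the plate near the long rail, and the finger force is 0. I'm lifting clear to let it settle.

Request:
send_rows --commands '[[[0,0,-15],0],[[0,0,-60],0],[[0,0,-110],0],[[-60,0,-130],0],[[-120,0,-130],0],[[-120,0,-130],0]]'

```text
time: 8.1
tcp_pos: [0.5635, 0.0516, 0.2404]
orientation: [0.701, 0.713, 0.0, 0.001]
wrist_force: [-0.0, 0.5, 0.3]
grip_width: 0.479
finger_force: 0.0
```

Run:
```python
from h import *
s=robot.get_state(); print(s["time"],s["tcp_pos"],s["wrist_force"]); c=cam("wrist"); save("wrist","pics/w5.png"); d=np.load("nest.npz")
save("top","pics/t5.png")
u=proj(c,d["o"]+d["N"]@np.array([.09,.04,0]))[0].astype(int); print(u)
x0=max(0,min(640-220,u[0]-110)); y0=max(0,min(400-200,u[1]-100)); print(x0,y0)
a=cv2.resize(cv2.imread("pics/w5.png")[y0:y0+200,x0:x0+220],None,fx=3,fy=3,interpolation=cv2.INTER_CUBIC)[:600]; cv2.imwrite("pics/w5c.png",a)
```

```text
8.1 [0.56347299 0.05161929 0.24038319] [-0.00870877  0.50297817  0.33412875]
[311  98]
201 0
```

View pics/w5c.png

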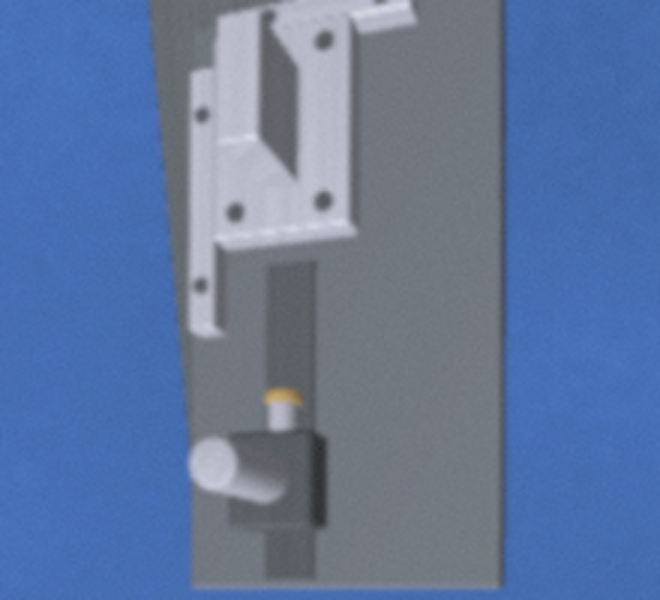

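The bracket sits in the corner against both rails: foot at crop (218–355, 10–245), nose tip at crop (283, 392), a gap of about 48 mm. I'll shut the fingers and come down behind the post on its uphill side.

Request:
send_rows --commands '[[[-10,-42,0],0],[[-10,-42,40],0],[[-10,-42,80],0],[[-10,-42,105],0],[[-10,-42,113],0],[[-10,-42,113],0],[[-10,-42,113],0]]' --grip 0

```text
time: 9.07
tcp_pos: [0.5221, 0.0445, 0.1271]
orientation: [0.699, 0.715, 0.001, 0.001]
wrist_force: [0.5, 0.3, -0.5]
grip_width: 0.001
finger_force: 0.0
```

Run:
```python
from h import *
s=robot.get_state(); print(s["time"],s["tcp_pos"],s["wrist_force"],s["wrist_torque"])
save("top","pics/t6.png");save("scene","pics/s6.png")
a=cv2.resize(cv2.imread("pics/t6.png")[150:245,170:280],None,fx=4,fy=4)[:380];b=cv2.resize(cv2.imread("pics/s6.png")[130:225,335:425],None,fx=4,fy=4)
cv2.imwrite("pics/c6.png",np.hstack([a,b]))
```

```text
9.075 [0.5220587  0.04452234 0.12711423] [ 0.50594312  0.26788846 -0.4809483 ] [-0.08400353 -0.06599169 -0.02856152]
```

View pics/c6.png

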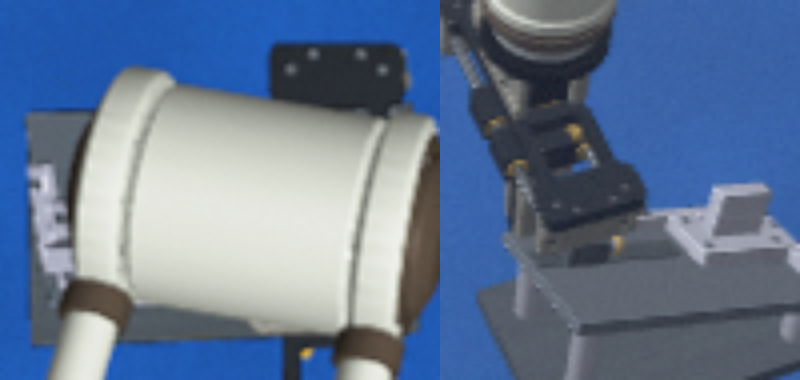

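The bracket is seated square in the corner, and the gripper is behind the post. I'm now feeling my way forward.

Request:
send_rows --commands '[[[6,0,0],0],[[12,0,0],0],[[18,0,0],0],[[20,0,0],0],[[22,0,0],0],[[24,0,0],0],[[26,0,0],0],[[28,0,0],0]]'

```text
time: 10.18
tcp_pos: [0.5202, 0.0719, 0.1254]
orientation: [0.699, 0.715, -0.0, 0.0]
wrist_force: [0.0, -2.4, -0.5]
grip_width: 0.01
finger_force: 1.1
```

Request:
send_rows --commands '[[[2.9,0,0.8],0],[[5.8,0,1.7],0],[[8.6,0,2.5],0],[[11.5,0,3.3],0],[[14.4,0,4.1],0],[[17.3,0,5],0],[[20.2,0,5.8],0],[[23,0,6.6],0],[[26,0,7.5],0],[[28.8,0,8.3],0]]'

```text
time: 11.42
tcp_pos: [0.5198, 0.1013, 0.1173]
orientation: [0.699, 0.715, 0.0, 0.0]
wrist_force: [1.0, -2.1, -0.7]
grip_width: 0.005
finger_force: 1.1
```

Request:
send_rows --commands '[[[1,0,0.3],0],[[2,0,0.6],0],[[3,0,0.9],0],[[4,0,1.2],0],[[5,0,1.5],0],[[6,0,1.8],0],[[6,0,1.8],0]]'

```text
time: 12.3
tcp_pos: [0.5197, 0.1072, 0.1155]
orientation: [0.699, 0.715, 0.0, -0.0]
wrist_force: [0.9, -1.3, -1.9]
grip_width: 0.003
finger_force: 0.8
```

Request:
send_rows --commands '[[[0.5,0,0.1],0],[[1,0,0.3],0],[[1.5,0,0.4],0],[[2,0,0.6],0],[[2.5,0,0.7],0],[[3,0,0.9],0],[[3,0,0.9],0]]'

```text
time: 13.18
tcp_pos: [0.5196, 0.1101, 0.1146]
orientation: [0.699, 0.715, 0.0, -0.0]
wrist_force: [0.1, -2.1, -0.7]
grip_width: 0.009
finger_force: 0.9
```

Request:
send_rows --commands '[[[0.5,0,0.1],0],[[1,0,0.3],0],[[1.5,0,0.4],0],[[2,0,0.6],0],[[2,0,0.6],0]]'

```text
time: 13.8
tcp_pos: [0.5195, 0.1122, 0.114]
orientation: [0.699, 0.715, 0.0, -0.0]
wrist_force: [0.4, -1.5, -1.1]
grip_width: 0.003
finger_force: 0.9
```

Request:
send_rows --commands '[[[0.5,0,0.1],0],[[1,0,0.3],0],[[1.5,0,0.4],0],[[1.5,0,0.4],0]]'

```text
time: 14.3
tcp_pos: [0.5195, 0.1137, 0.1136]
orientation: [0.699, 0.715, 0.0, -0.0]
wrist_force: [1.8, -1.9, 0.3]
grip_width: 0.005
finger_force: 0.9
```

Request:
send_rows --commands '[[[0.5,0,0.1],0],[[1,0,0.3],0],[[1.5,0,0.4],0],[[1.5,0,0.4],0]]'

```text
time: 14.8
tcp_pos: [0.5194, 0.1152, 0.1132]
orientation: [0.699, 0.715, 0.0, -0.0]
wrist_force: [1.2, -2.7, 0.0]
grip_width: 0.007
finger_force: 0.9
```

Request:
send_rows --commands '[[[0.4,0,0.1],0],[[0.8,0,0.2],0],[[1.2,0,0.3],0],[[1.2,0,0.3],0]]'

```text
time: 15.3
tcp_pos: [0.5193, 0.1163, 0.1129]
orientation: [0.699, 0.715, -0.0, -0.0]
wrist_force: [-0.2, -1.6, -0.6]
grip_width: 0.005
finger_force: 0.9
```

Request:
send_rows --commands '[[[0.4,0,0.1],0],[[0.8,0,0.2],0],[[1.2,0,0.3],0],[[1.2,0,0.3],0]]'

```text
time: 15.8
tcp_pos: [0.5193, 0.1175, 0.1126]
orientation: [0.699, 0.715, -0.0, -0.0]
wrist_force: [-0.6, -2.5, -0.9]
grip_width: 0.004
finger_force: 0.9
```

Request:
send_rows --commands '[[[0.4,0,0.1],0],[[0.8,0,0.2],0],[[1.2,0,0.3],0],[[1.2,0,0.3],0]]'

```text
time: 16.3
tcp_pos: [0.5193, 0.1187, 0.1123]
orientation: [0.699, 0.715, -0.0, -0.0]
wrist_force: [1.0, -2.0, -1.1]
grip_width: 0.006
finger_force: 1.0
```

Request:
send_rows --commands '[[[0.4,0,0.1],0],[[0.8,0,0.2],0],[[1.2,0,0.3],0],[[1.2,0,0.3],0]]'

```text
time: 16.8
tcp_pos: [0.5193, 0.1199, 0.112]
orientation: [0.699, 0.715, 0.0, -0.0]
wrist_force: [0.2, -0.9, -1.1]
grip_width: 0.005
finger_force: 1.0
```

Request:
send_rows --commands '[[[0.4,0,0.1],0],[[0.8,0,0.2],0],[[1.2,0,0.3],0],[[1.2,0,0.3],0]]'

```text
time: 17.3
tcp_pos: [0.5193, 0.1209, 0.1117]
orientation: [0.699, 0.715, -0.0, 0.0]
wrist_force: [0.6, -3.4, -1.0]
grip_width: 0.001
finger_force: 1.7
```

Contact seems to be starting, since both the force and the finger reading rose. I'm going to finer steps.

Request:
send_rows --commands '[[[0.3,0,0.1],0],[[0.3,0,0.1],0]]'

```text
time: 17.55
tcp_pos: [0.5193, 0.121, 0.1116]
orientation: [0.699, 0.715, -0.0, 0.0]
wrist_force: [-1.3, -4.8, 0.1]
grip_width: 0.004
finger_force: 2.4
```

Request:
send_rows --commands '[[[0.3,0,0.1],0],[[0.3,0,0.1],0]]'

```text
time: 17.8
tcp_pos: [0.5194, 0.121, 0.1116]
orientation: [0.699, 0.715, -0.0, 0.0]
wrist_force: [0.3, -5.8, -0.4]
grip_width: 0.007
finger_force: 2.8
```

Request:
send_rows --commands '[[[0.3,0,0.1],0],[[0.6,0,0.2],0],[[0.6,0,0.2],0]]'

```text
time: 18.18
tcp_pos: [0.5194, 0.1212, 0.1116]
orientation: [0.699, 0.715, -0.001, 0.001]
wrist_force: [0.1, -7.8, 1.0]
grip_width: 0.005
finger_force: 3.7
```

Request:
send_rows --commands '[[[0.3,0,0.1],0],[[0.3,0,0.1],0]]'

```text
time: 18.42
tcp_pos: [0.5194, 0.1212, 0.1115]
orientation: [0.699, 0.715, -0.001, 0.001]
wrist_force: [-1.8, -7.6, 2.0]
grip_width: 0.003
finger_force: 4.1
```

Request:
send_rows --commands '[[[0.3,0,0.1],0],[[0.6,0,0.1],0],[[0.9,0,0.2],0],[[0.9,0,0.2],0]]'

```text
time: 18.92
tcp_pos: [0.5194, 0.1214, 0.1115]
orientation: [0.699, 0.715, -0.002, 0.001]
wrist_force: [-1.5, -11.0, 3.0]
grip_width: 0.004
finger_force: 5.4
```

Request:
send_rows --commands '[[[0.3,0,0],0],[[0.3,0,0],0],[[0.3,0,0],0],[[0.3,0,0],0],[[0.3,0,0],0]]'

```text
time: 19.55
tcp_pos: [0.5194, 0.1214, 0.1115]
orientation: [0.699, 0.715, -0.002, 0.002]
wrist_force: [-1.9, -11.5, 2.2]
grip_width: 0.006
finger_force: 5.8
```

About 12 N of push held for over half a second, so roughly 10 N at the nose. Now backing off gently.

Request:
send_rows --commands '[[[-0.6,0,-0.2],0],[[-1.2,0,-0.3],0],[[-2,0,-0.6],0],[[-3,0,-0.9],0],[[-6,0,-2],0],[[-14,0,-5],0],[[-20,0,-40],0],[[-20,0,-90],0],[[-20,0,-130],0],[[-20,0,-130],0]]'

```text
time: 20.8
tcp_pos: [0.5221, 0.1038, 0.2455]
orientation: [0.699, 0.715, 0.003, 0.003]
wrist_force: [0.4, 0.7, -0.6]
grip_width: 0.007
finger_force: 0.0
```

Request:
send_rows --commands '[[[-60,0,0],0],[[-120,0,0],0],[[-120,0,0],0],[[-120,0,0],0]]'

```text
time: 21.3
tcp_pos: [0.5218, -0.0157, 0.24]
orientation: [0.7, 0.715, -0.0, -0.001]
wrist_force: [-0.0, -0.0, -0.5]
grip_width: 0.005
finger_force: 0.0
```

Run:
```python
from h import *
s=robot.get_state(); print(s["time"],s["tcp_pos"],s["wrist_force"]); d=np.load("nest.npz")
# numeric check: bright steel blob of bracket vs nose (yellow) in scene view
for n in("scene","top"):
    im=save(n,f"pics/{n}7.png"); g=cv2.cvtColor(im,cv2.COLOR_RGB2HSV); c=cam(n)
    m=(g[:,:,0]>12)&(g[:,:,0]<35)&(g[:,:,1]>90)&(g[:,:,2]>100)
    u=proj(c,d["o"]+d["N"]@np.array([.072,.025,.007]))[0]
    ys,xs=np.nonzero(m); k=np.hypot(xs-u[0],ys-u[1])<12
    if k.any():
        p=(xs[k].mean(),ys[k].mean()); P=onplane(c,p,n=d["N"][:,2],p0=d["o"]+d["N"][:,2]*.01); print(n,p,u,"nose nest mm",(d["N"].T@(P-d["o"])*1000).round(1))
    else: print(n,"no nose pixels",u)
    w=((g[:,:,1]<60)&(g[:,:,2]>150)).astype(np.uint8)
    q=[proj(c,d["o"]+d["N"]@np.array(v))[0].round(1).tolist() for v in((.0,.05,.012),(.07,.05,.012),(.07,0,.012))]; print(q)
```

```text
21.3 [ 0.52178667 -0.01573799  0.24004527] [-0.00413373 -0.01537521 -0.47056513]
scene (np.float64(396.0), np.float64(189.5)) [395.02299739 189.21881956] nose nest mm [72.9 30.3 10. ]
[[422.1, 190.8], [400.8, 193.1], [391.7, 182.4]]
top (np.float64(211.55555555555554), np.float64(210.22222222222223)) [213.11473687 209.83635586] nose nest mm [69.7 24.7 10. ]
[[181.8, 199.9], [210.0, 198.9], [212.4, 221.5]]
```

```bash
python3 -c "
from plant import ticket
print(ticket.finish_job())"
```

```text
the job is handed in; nothing more can be done
None
```

I laid the bracket on the slope and it slid home against both rails; I pressed the clamp home with about 10 N at the nose (estimated from the wrist force), held over half a second, left it there and handed the job in at about 21 s. In the final images the nose was at the bracket's end, but its remaining contact force couldn't be measured, and no verdict came back.

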